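# Sort the nesting inserts of a modular insect hotel

## Robot

A 6-joint arm with a two-finger parallel gripper is mounted at the origin on the work surface. World frame = base frame: x ahead of the robot, y to its left, z up, the work surface at z = 0. Lengths are in m, angles in rad, forces in N, time in s.
With the tool pointing down it reaches from about 0.3 to 0.875 m from the base axis. Payload 6.4 kg.
Tool frame: the origin (TCP) lies between the finger pads; the fingertips stand 25 mm ahead of it and the grasp point (between the pads) lies 6 mm ahead of it; z points along the fingers, y is the line along which they close (so a half turn about z gives the same grasp; the last joint's range is limited). The gripper opens to 88 mm and grips with 3 to 60 N. Pads are 18 mm wide; open, the fingers measure 123 mm over their backs; the gripper's body (75 mm by 187 mm) begins 45 mm behind the grasp point.
Start: joints at [0.929, 0.181, 1.607, -0, 1.354, -0.206], TCP at [0.243, 0.521, 0.264] pointing down, gripper open.
Joint ranges: [-2.99, 2.99], [-0.89, 2.07], [0.3, 2.58], [-1.14, 4.28], [0, 2.63], [-3.12, 3.12]. Speed limits (rad/s): [2.57, 2.57, 3.01, 3.14, 3.14, 3.14].

## Interface

Orientations are given as a unit quaternion [w, x, y, z].
In Python, from bench import arm, gripper_open, gripper_close, read_camera gives the robot as it stands. Calls block until the motion is done:
- arm.move_pose(position, orientation): joint-space move of the TCP to a pose.
- arm.line_to(position, rot=None, speed=0.15): straight line of the TCP; rot=None keeps the orientation; speed is the mean speed in m/s.
- arm.movej(angles): joint-space move.
- gripper_open() and gripper_close(): open the fingers fully, or close them until they stop; the grip force is fixed at half the most.
- arm.wait(seconds).
- arm.inverse_kinematics(position, orientation): joint angles nearest the present ones, or None.
- read_camera(name): name is "scene" or "top" or "wrist"; returns a dict with "color" (384x512x3 uint8, red, green, blue), "camera_matrix" (3x3 intrinsics, pixels), "R" (3x3) and "t" (3): a world point X has camera coordinates R X + t; the wrist camera has in their place "T_tool_cam" (4x4, takes a point from camera to tool coordinates, whose origin is the TCP and whose axes are the flange's). Camera axes: x right, y down, z forward; pixel columns grow to the right and rows downward; lengths in m; the calibration is good to about 2 mm. A picture is of the moment at which its call begins: read the wrist's pose just before it. There is no depth.
A pose or a line that the arm cannot do raises arm.IKError and nothing moves.
- arm.hand_in(): hands the job in; it is judged then, once.
Readings, each from a call of its own:
- arm.read_time_s(): time.
- arm.read_joints(): joint angles.
- arm.read_joint_velocities(): joint speeds.
- arm.read_joint_efforts(): joint torques, N m.
- arm.read_tool_pos(): TCP position.
- arm.read_orientation(): TCP orientation.
- arm.read_contact_force(): force on the tool from outside, world axes, zero at the start.
- arm.read_moment(): the same for the moment, N m.
- arm.read_gripper_width(): finger opening in m.
- arm.read_grasp_force(): force on a finger pad.
Only numpy, scipy, OpenCV 4.12 (cv2) and the standard library are available. Lean on these libraries where they do the work, as an engineer would, in place of code of your own. Each camera call takes 0.05 s, during which the arm holds its last target. There are 200 camera calls.

## Task

The four nesting inserts of the insect hotel have been put into the wrong modules; swap them round so that the reed bundle stands in the module with the metal roof, where it stays dry, the heavy red brick in the module with the feet, the drilled log in the blue module and the white ceramic stone in the yellow module, each upright on the floor in the middle of its module, the brick square with its frame. A module holds only one insert; the bare plywood offcut is free for setting one aside. Set the inserts down without dropping them, and do not push the varnish jar about or knock it over.

Things in the scene. Friction and masses are not known exactly. Their poses are not given: they have to be found in the camera images.
- roof_module: Insect-hotel module: fixed square wooden frame on its back, open side up, 116 mm square, 38 mm high, inside 98 mm square, inner floor 8 mm above the table, a 17 mm thick, 30 mm high cane stub in each inner corner. Pale wood, with the roof: upright corrugated aluminium sheet 136 mm wide, 50 mm high, on its +x side. Origin: centre of the square's underside; x, y along its sides, z up.
- foot_module: Insect-hotel module: fixed square wooden frame on its back, open side up, 116 mm square, 38 mm high, inside 98 mm square, inner floor 8 mm above the table, a 17 mm thick, 30 mm high cane stub in each inner corner. Dark brown wood, with two black feet 34 mm high sticking out 16 mm on its -x side. Origin: centre of the square's underside; x, y along its sides, z up.
- blue_module: Insect-hotel module: fixed square wooden frame on its back, open side up, 116 mm square, 38 mm high, inside 98 mm square, inner floor 8 mm above the table, a 17 mm thick, 30 mm high cane stub in each inner corner. Has a blue frame. Origin: centre of the square's underside; x, y along its sides, z up.
- yellow_module: Insect-hotel module: fixed square wooden frame on its back, open side up, 116 mm square, 38 mm high, inside 98 mm square, inner floor 8 mm above the table, a 17 mm thick, 30 mm high cane stub in each inner corner. Has a yellow frame. Origin: centre of the square's underside; x, y along its sides, z up.
- reeds: Reed bundle: upright round green tin, 54 mm across, packed with straw-coloured reeds whose open ends show at the top; 66 mm high in all, about 0.1 kg. Origin: centre of its underside; z up along it.
- brick: Red clay brick piece with rows of round holes in its top: 58 mm along its x, 46 mm along its y, 60 mm high, about 0.25 kg. Origin: centre of its underside; z up along it.
- log: Drilled log: upright round piece with dark bark, 58 mm across and 60 mm high, pale top full of small drilled holes, about 0.12 kg. Origin: centre of its underside; z up along it.
- stone: White glazed ceramic nesting stone: upright cylinder 50 mm across and 58 mm high, straight-sided up to 52 mm, then bevelled; seven round holes in its top; about 0.24 kg. Origin: centre of its underside; z up along it.
- offcut: Bare plywood offcut lying flat, 120 x 120 mm, 9 mm thick, fixed, empty at the start: a free place to set something aside. Origin: centre of its underside, on the table; z up.
- varnish: Loose bystander: squat amber glass jar with a black lid, 60 mm across and 68 mm high, standing among the modules. Origin: centre of its underside; z up.

How it is judged:
By the outcome, as a careful person would: the job done as asked, in the order asked, and still so for the second after the job is handed in, with the robot touching nothing.
It also fails if it takes over 134 s, if anything falls off the work surface, if the arm or the gripper's body presses on something with over 40 N, if the wrist force passes 120 N, or if a joint passes its speed limit or range.

## Working session

There is one attempt and no reset: what is moved stays moved. The work goes in short steps, each a Python script; the robot and the scene stay as the last script left them, time stands still between calls to the robot, and variables do not carry over. Pictures are saved under pics/ and viewed, at most 14 in all, crops included, and the job is handed in when it is done.

```bash
ls; mkdir -p pics; python3 - <<'E'
from bench import arm, read_camera
import cv2, numpy as np
for n in ("top","scene"):
    d=read_camera(n); cv2.imwrite(f"pics/{n}0.png",cv2.resize(d["color"][:,:,::-1],(800,600),interpolation=cv2.INTER_CUBIC))
    print(n,d["camera_matrix"].round(1).tolist(),d["R"].round(4).tolist(),d["t"].round(4).tolist())
d=read_camera("wrist");print(d["T_tool_cam"].round(4).tolist(),d["camera_matrix"].tolist());print(arm.read_orientation(),arm.read_time_s())
E
```

```text
pics
top [[444.9, 0.0, 254.7], [0.0, 444.9, 194.9], [0.0, 0.0, 1.0]] [[-0.0132, -0.9999, -0.0009], [-0.9975, 0.0132, -0.0692], [0.0692, -0.0, -0.9976]] [0.0035, 0.517, 1.1379]
scene [[423.3, 0.0, 246.1], [0.0, 423.3, 189.8], [0.0, 0.0, 1.0]] [[-0.0866, 0.9961, -0.0196], [0.7294, 0.05, -0.6823], [-0.6786, -0.0734, -0.7308]] [0.0307, -0.3374, 1.4177]
[[0.0007, -0.9494, -0.3142, 0.0809], [1.0, 0.0012, -0.0015, -0.0009], [0.0018, -0.3142, 0.9494, -0.1208], [0.0, 0.0, 0.0, 1.0]] [[279.4803690861292, 0.0, 255.95939713074586], [0.0, 279.4803690861292, 190.8745421520596], [0.0, 0.0, 1.0]]
[-2.57974701e-04  2.16177845e-01  9.76353783e-01 -6.03312031e-04] 0.15
```

View pics/top0.png

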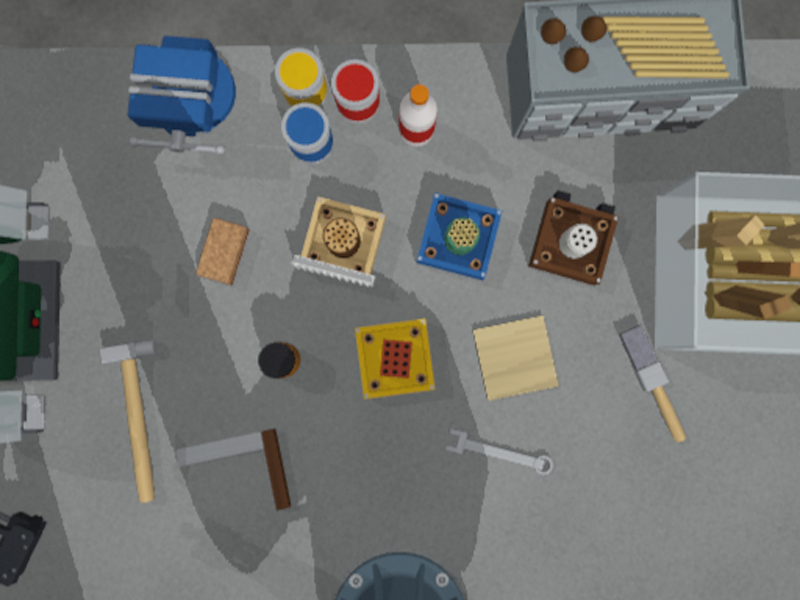

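View pics/scene0.png

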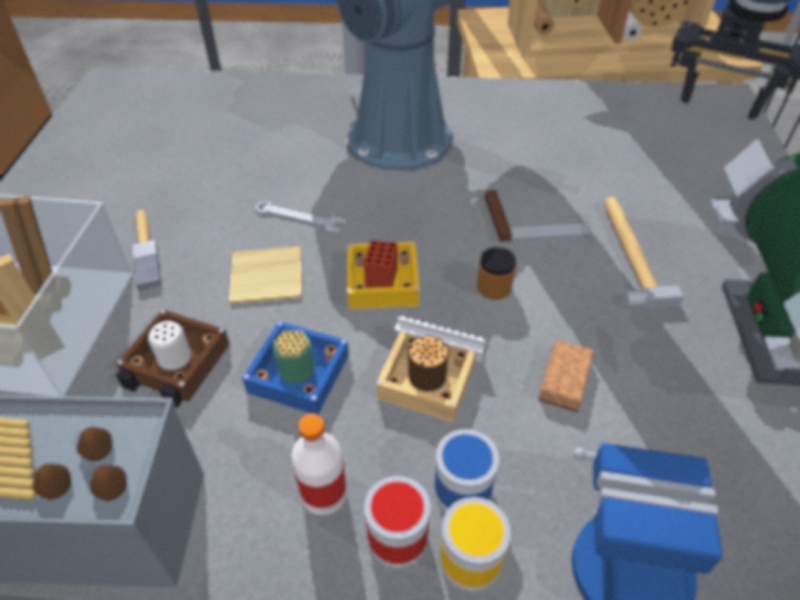

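The log is in the roof module, the reeds in blue, the stone in foot and the brick in yellow. That means two swaps, each using the offcut. Next I'll take enlarged crops to measure from.

```bash
python3 - <<'E'
from bench import read_camera
import cv2, numpy as np
c=read_camera("top")["color"][:,:,::-1]
def crop(x,y,w,h,s,n):
    im=cv2.resize(c[y:y+h,x:x+w],None,fx=s,fy=s,interpolation=cv2.INTER_CUBIC)
    for u in range(0,w,10): cv2.line(im,(u*s,0),(u*s,8 if u%50 else 16),(255,0,255),1)
    for v in range(0,h,10): cv2.line(im,(0,v*s),(8,v*s),(255,0,255),1)
    cv2.imwrite(n,im)
crop(180,115,133,75,6,"pics/c1.png")
crop(220,195,133,70,6,"pics/c2.png")
crop(325,115,80,80,7,"pics/c3.png")
E
```

```text
(no output)
```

View pics/c1.png

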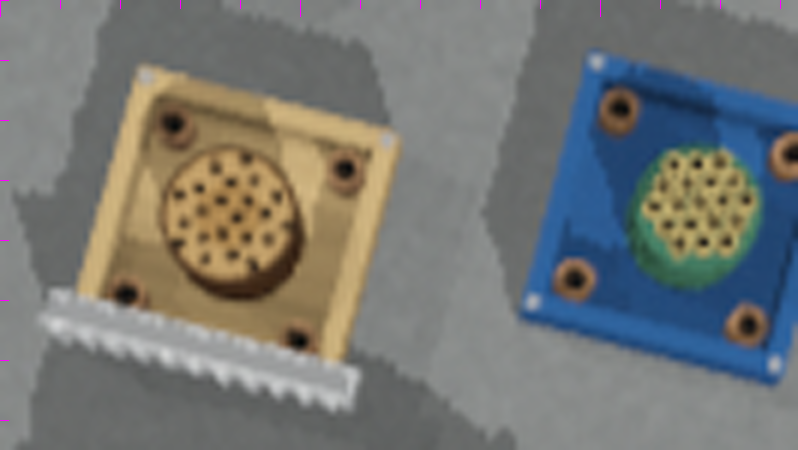

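View pics/c2.png

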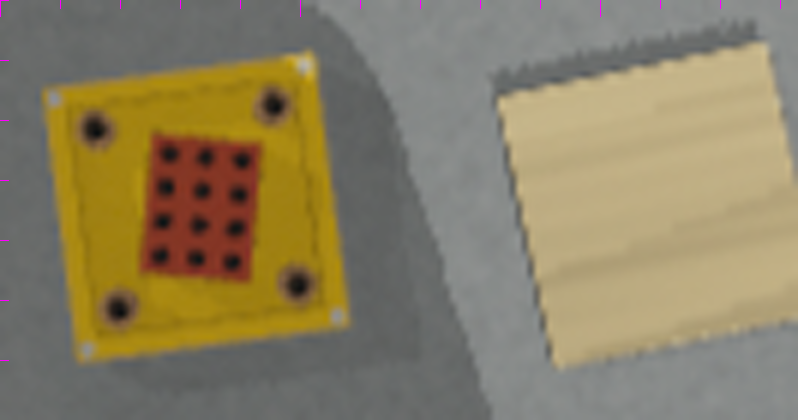

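View pics/c3.png

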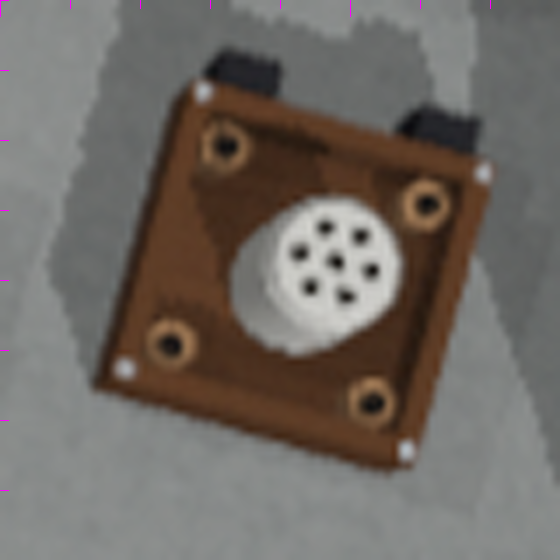

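Top view: the log top is centred near (231,215) in crop c1 and the reeds at (701,201). In c2 the brick is at (201.5,208) and the offcut at (664,204). The stone top is at (334,263) in c3. The cane holes give the module frames. I'll compute positions from these and check them against the known sizes.

```bash
cat > h.py <<'E'
import numpy as np, json
from bench import arm, gripper_open, gripper_close, read_camera
def ray(cam,uv,z):
    uv=np.atleast_2d(uv); K=cam["camera_matrix"]
    d=(cam["R"].T@np.linalg.inv(K)@np.c_[uv,np.ones(len(uv))].T).T
    C=-cam["R"].T@cam["t"]
    return (C+d*((z-C[2])/d[:,2])[:,None])[:,:2]
def quat(c,base=None):
    """tool down, closing line at world angle c (mod pi), half turn nearest to j6 = 0"""
    t=(c+np.pi/2)/2
    return np.array([0,np.cos(t),np.sin(t),0])
def q_at(p,c):
    best=None
    for k in (-1,0,1,2):
        q=quat(c+k*np.pi); j=arm.inverse_kinematics(p,q)
        if j is not None and (best is None or abs(j[5])<best[0]): best=(abs(j[5]),q)
    return best[1]
ZG,ZT=0.066,0.165
def log(s): print(s,"t",round(arm.read_time_s(),2),"w",round(arm.read_gripper_width(),4),"F",np.round(arm.read_contact_force(),1),"z",round(arm.read_tool_pos()[2],4))
def pick(xy,c,dz=0):
    p=np.r_[xy,ZT]; q=q_at(p,c); arm.move_pose(p,q)
    arm.line_to(np.r_[xy,ZG+dz],speed=0.12); gripper_close(); log("closed"); print("pad",arm.read_grasp_force())
    arm.line_to(p,speed=0.12); log("lifted")
def place(xy,c,dz=0):
    p=np.r_[xy,ZT]; q=q_at(p,c); arm.move_pose(p,q)
    arm.line_to(np.r_[xy,ZG+dz+0.015],speed=0.12)
    arm.line_to(np.r_[xy,ZG+dz+0.0005],speed=0.03); log("down")
    gripper_open(); arm.wait(0.1)
    arm.line_to(p,speed=0.12); log("up")
E
python3 - <<'E'
from h import *
cam=read_camera("top")
def px(L,x0,y0,s): return (np.array(L,float)+.5)/s-.5+[x0,y0]
M={"roof":px([(173,124),(346,170),(125,294),(298,341)],180,115,6),"blue":px([(620,108),(793,155),(575,279),(748,325)],180,115,6),
"yellow":px([(97,130),(274,105),(119,309),(297,285)],220,195,6),"foot":px([(226,146),(427,204),(171,345),(372,403)],325,115,7)}
out={}
for n,p in M.items():
    w=ray(cam,p,0.038); c=w.mean(0); a=(w[0]+w[1]-w[2]-w[3]); b=(w[0]+w[2]-w[1]-w[3])  # a ~ +x, b ~ +y
    ya=np.arctan2(a[1],a[0]); yb=np.arctan2(-b[0],b[1])
    print(n,c.round(4),"yaw",np.degrees([ya,yb]).round(1),"spacing",np.linalg.norm(a)/2,np.linalg.norm(b)/2)
    out[n]=[*c,(ya+yb)/2]
for n,p,z in [("log",px([(231,215)],180,115,6),.068),("reeds",px([(701,201)],180,115,6),.074),("stone",px([(334,263)],325,115,7),.066),("offcut",px([(664,204)],220,195,6),.009)]:
    c=ray(cam,p,z)[0]; print(n,c.round(4),np.hypot(*c)); out[n]=list(c)
w=ray(cam,px([(152,134),(262,143),(142,272),(250,282)],220,195,6),.068); a=w[0]+w[1]-w[2]-w[3]; b=w[0]+w[2]-w[1]-w[3]
print("brick",w.mean(0),np.linalg.norm(a)/2,np.linalg.norm(b)/2,np.degrees([np.arctan2(a[1],a[0]),np.arctan2(-b[0],b[1])]))
out["brick"]=[*w.mean(0),(np.arctan2(a[1],a[0])+np.arctan2(-b[0],b[1]))/2]
json.dump(out,open("m.json","w"))
for n,m in [("log","roof"),("reeds","blue"),("stone","foot"),("brick","yellow")]: print(n,m,(np.array(out[n][:2])-out[m][:2]).round(4))
E
```

```text
roof [0.6241 0.0873] yaw [-16.1 -15.9] spacing 0.07637215157873868 0.0768795554268122
blue [ 0.6283 -0.1048] yaw [-15.7 -16. ] spacing 0.07630771074516583 0.07666471658144026
yellow [0.4287 0.0037] yaw [6.4 7.1] spacing 0.07633984452453944 0.0758198201705518
foot [ 0.6178 -0.2939] yaw [-17.  -17.1] spacing 0.07672761720767172 0.07644043320151404
log [0.6264 0.0868] 0.6323420195533489
reeds [ 0.6286 -0.1088] 0.6379363085338888
stone [ 0.6172 -0.2994] 0.6859775547004815
offcut [ 0.4271 -0.1989] 0.4712015243089051
brick [0.42866714 0.0015174 ] 0.05707026242191466 0.045076007887799426 [-5.29614686 -5.72004178]
log roof [ 0.0022 -0.0006]
reeds blue [ 0.0003 -0.004 ]
stone foot [-0.0006 -0.0055]
brick yellow [-0.     -0.0021]
```

Sizes and spacings agree. I'll move above the reeds and check the positions against the wrist camera by overlaying the predicted points.

```bash
cat >> h.py <<'E'
import cv2
from scipy.spatial.transform import Rotation as Ro
def wrist():
    p=arm.read_tool_pos(); w,x,y,z=arm.read_orientation(); d=read_camera("wrist")
    T=np.eye(4); T[:3,:3]=Ro.from_quat([x,y,z,w]).as_matrix(); T[:3,3]=p
    W=np.linalg.inv(T@d["T_tool_cam"]); return dict(d,R=W[:3,:3],t=W[:3,3])
def proj(cam,X):
    v=cam["R"]@np.asarray(X).T+cam["t"][:,None]; v=cam["camera_matrix"]@v; return (v[:2]/v[2]).T
def overlay(cam,name,m,mods,ins=()):
    im=cv2.resize(cam["color"][:,:,::-1],(800,600),interpolation=cv2.INTER_CUBIC)
    def dot(X,col):
        for u,v in (proj(cam,X)+.5)*1.5625-.5:
            cv2.drawMarker(im,(int(round(u)),int(round(v))),col,cv2.MARKER_CROSS,10,1)
    for n in mods:
        x,y,a=m[n]; R=np.array([[np.cos(a),-np.sin(a)],[np.sin(a),np.cos(a)]])
        for h,col in ((.0383,(0,0,255)),(.058,(255,0,255))):
            dot(np.array([[*(R@[i*h,j*h]+[x,y]),.038] for i in(-1,1) for j in (-1,1)]),col)
    for n,z,r in ins:
        c=m[n][:2]; th=np.arange(0,6.28,.4); dot(np.array([[c[0],c[1],z]]+[[c[0]+r*np.cos(t),c[1]+r*np.sin(t),z] for t in th]),(0,255,0))
    cv2.imwrite(name,im)
E
python3 - <<'E'
from h import *
m=json.load(open("m.json"))
p=np.r_[m["reeds"][:2],0.20]; c=m["blue"][2]+np.pi/2
p[0]-=0.06
arm.move_pose(p,q_at(p,c)); log("above"); print(arm.read_joints())
overlay(wrist(),"pics/w1.png",m,["blue","roof","foot"],[("reeds",.074,.027),("log",.068,.029)])
E
```

```text
above t 2.77 w 0.088 F [ 0.3 -0.7 -0.1] z 0.2001
[-3.92594325e-01  2.52824588e-01  1.65555818e+00  2.05231459e-04
  1.23308774e+00  1.45325820e+00]
```

View pics/w1.png

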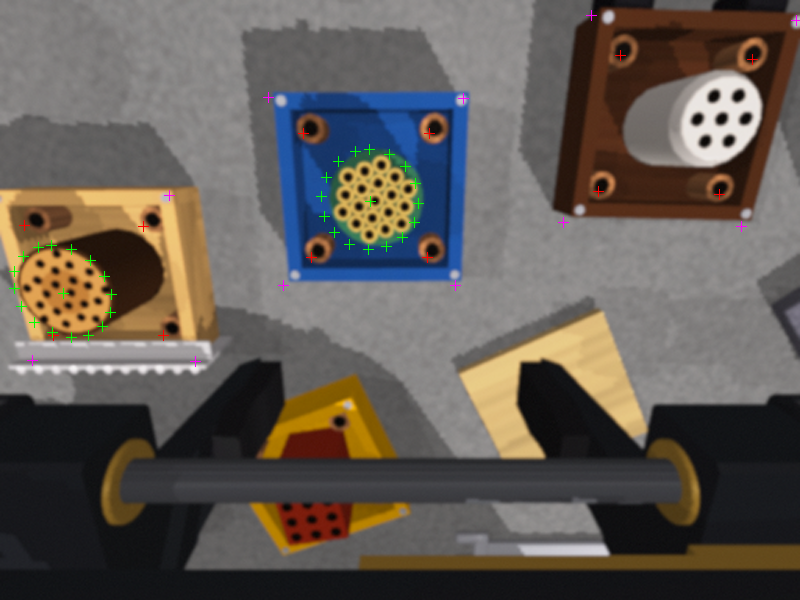

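In the wrist view the blue holes sit about 6 px right of and 7 px above the predictions, roughly 4–5 mm. A half-turned wrist view will tell me whether that error belongs to the wrist calibration or the top calibration.

```bash
python3 - <<'E'
from h import *
m=json.load(open("m.json"))
cam=wrist(); np.savez("w1.npz",R=cam["R"],t=cam["t"],camera_matrix=cam["camera_matrix"])
p=np.r_[m["reeds"][:2],0.20]; p[0]+=0.06
arm.move_pose(p,quat(0)if 0 else [q for q in [quat(m["blue"][2]+np.pi/2+k*np.pi) for k in(-1,0,1,2)] if (j:=arm.inverse_kinematics(p,q)) is not None and j[5]<-1][0]); log("above"); print(arm.read_joints())
cam=wrist(); np.savez("w2.npz",R=cam["R"],t=cam["t"],camera_matrix=cam["camera_matrix"])
overlay(cam,"pics/w2.png",m,["blue","roof","foot","yellow"],[("reeds",.074,.027),("log",.068,.029)])
E
```

```text
above t 5.47 w 0.0885 F [-0.1  1.3 -1.4] z 0.2
[-3.26483620e-01  5.00508582e-01  1.32295785e+00 -2.47931787e-05
  1.31823273e+00 -1.62025016e+00]
```

View pics/w2.png

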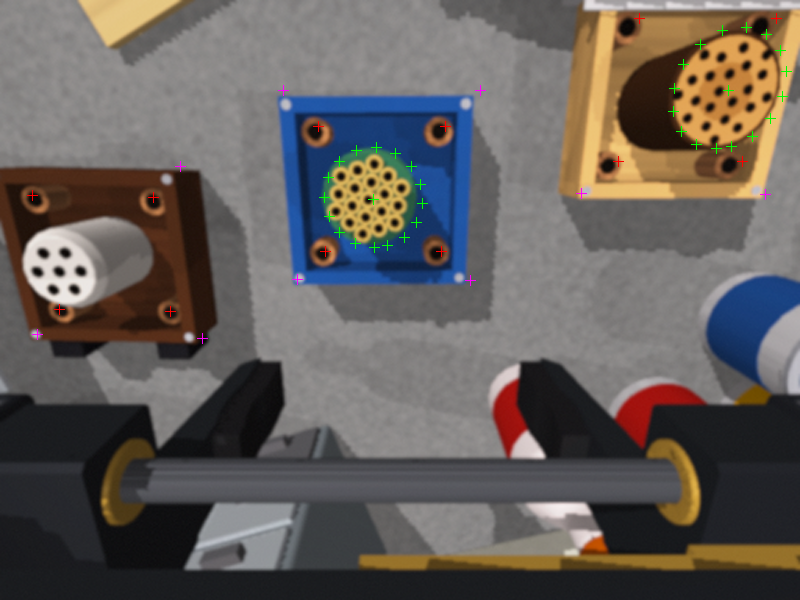

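```bash
python3 - <<'E'
from h import *
from scipy.optimize import linear_sum_assignment as lsa
m=json.load(open("m.json"))
obs={"w1":{"blue":[(310,128),(434,128),(319,248),(431,249)],"roof":[(38,219),(152,219),(171,327)],"foot":[(624,50),(752,53),(602,184),(719,187)]},
"w2":{"blue":[(316,131),(438,131),(323,252),(435,250)],"roof":[(627,27),(761,25),(608,166),(730,164)],"foot":[(35,200),(153,202),(63,311),(170,311)]}}
for v,o in obs.items():
    cam=np.load(v+".npz")
    for n,l in o.items():
        w=ray(cam,(np.array(l)+.5)/1.5625-.5,.038); x,y,a=m[n]; R=np.array([[np.cos(a),-np.sin(a)],[np.sin(a),np.cos(a)]])
        mod=np.array([R@[i*.03825,j*.03825]+[x,y] for i in(-1,1) for j in(-1,1)])
        i,j=lsa(((w[:,None]-mod)**2).sum(2)); print(v,n,"offset mm",((w[i]-mod[j]).mean(0)*1e3).round(1))
for v,l in (("w1",(377,196)),("w2",(370,196))): print(v,"reeds",ray(np.load(v+".npz"),(np.array(l)+.5)/1.5625-.5,.074)-m["reeds"])
E
```

```text
w1 blue offset mm [ 2.9 -4.9]
w1 roof offset mm [ 2.7 -8.8]
w1 foot offset mm [ 3.3 -1.5]
w2 blue offset mm [ 0.8 -3.2]
w2 roof offset mm [ 1.3 -7.1]
w2 foot offset mm [2.1 0.2]
w1 reeds [[ 0.00141391 -0.00461852]]
w2 reeds [[-0.00188139 -0.00126979]]
```

```bash
python3 - <<'E'
from h import *
m=json.load(open("m.json")); top=read_camera("top")
obs={"w1":{"blue":[(310,128),(434,128),(319,248),(431,249)],"roof":[(38,219),(152,219),(171,327)],"foot":[(624,50),(752,53),(602,184),(719,187)]},
"w2":{"blue":[(316,131),(438,131),(323,252),(435,250)],"roof":[(627,27),(761,25),(608,166),(730,164)],"foot":[(35,200),(153,202),(63,311),(170,311)]}}
screw={"w1":{"blue":[(281,100),(462,99),(295,275),(454,274)],"foot":[(609,17),(580,210),(746,213)]},"w2":{"blue":[(286,104),(466,103),(299,278),(459,277)]}}
from scipy.optimize import least_squares
for z,O,h0 in ((.038,obs,.038),(.030,obs,.038),(.038,screw,.054)):
  for v,o in O.items():
    cam=np.load(v+".npz")
    for n,l in o.items():
        x,y,a=m[n]
        if z!=.038: x,y=ray(top,proj(top,[[x,y,.038]]),z)[0]
        w=ray(cam,(np.array(l)+.5)/1.5625-.5,z)
        S=lambda p:np.array([[p[0]+np.cos(p[2])*i*p[3]-np.sin(p[2])*j*p[3],p[1]+np.sin(p[2])*i*p[3]+np.cos(p[2])*j*p[3]] for i in(-1,1) for j in(-1,1)])
        k=((w[:,None]-S([x,y-.003,a,h0]))**2).sum(2).argmin(1)
        r=least_squares(lambda p:(S(p)[k]-w).ravel(),[x,y,a,h0])
        print(z,v,n,"off",((r.x[:2]-[x,y])*1e3).round(1),"dyaw",np.degrees(r.x[2]-a).round(1),"half",(r.x[3]*1e3).round(2),"rms",(r.fun.std()*1e3).round(2), r.x[:2].round(4))
E
```

```text
0.038 w1 blue off [ 2.9 -4.9] dyaw 0.2 half 37.03 rms 0.36 [ 0.6312 -0.1097]
0.038 w1 roof off [ 3.  -9.4] dyaw -0.0 half 36.96 rms 0.3 [0.6271 0.078 ]
0.038 w1 foot off [ 3.3 -1.5] dyaw -0.1 half 37.24 rms 0.21 [ 0.6211 -0.2955]
0.038 w2 blue off [ 0.8 -3.2] dyaw 0.3 half 36.92 rms 0.29 [ 0.629 -0.108]
0.038 w2 roof off [ 1.3 -7.1] dyaw 0.7 half 37.59 rms 0.19 [0.6254 0.0802]
0.038 w2 foot off [2.1 0.2] dyaw 0.6 half 37.2 rms 0.3 [ 0.6199 -0.2937]
0.03 w1 blue off [ 1.1 -3.5] dyaw 0.2 half 38.08 rms 0.37 [ 0.6307 -0.1091]
0.03 w1 roof off [ 1.1 -4.1] dyaw -0.0 half 38.0 rms 0.31 [0.6265 0.0839]
0.03 w1 foot off [ 1.3 -4.1] dyaw -0.1 half 38.3 rms 0.22 [ 0.6203 -0.3001]
0.03 w2 blue off [-0.1 -3.1] dyaw 0.3 half 37.96 rms 0.3 [ 0.6295 -0.1086]
0.03 w2 roof off [ 0.4 -3. ] dyaw 0.7 half 38.66 rms 0.19 [0.6259 0.085 ]
0.03 w2 foot off [ 1.1 -3.6] dyaw 0.6 half 38.25 rms 0.31 [ 0.6201 -0.2996]
0.038 w1 blue off [ 2.1 -4.3] dyaw 0.2 half 53.56 rms 0.27 [ 0.6304 -0.1091]
0.038 w1 foot off [ 1.9 -6.3] dyaw 0.1 half 53.47 rms 0.16 [ 0.6197 -0.3002]
0.038 w2 blue off [ 2.  -3.9] dyaw 0.2 half 53.61 rms 0.15 [ 0.6303 -0.1087]
```

With the cane tops at z = 30 mm, everything agrees. The top camera is biased by about (0.7, −3.5) mm, so I'll apply that correction and run the first swap.

```bash
python3 - <<'E'
from h import *
m=json.load(open("m.json")); top=read_camera("top"); B=np.array([.0007,-.0035])
m["yellow"][:2]=list(ray(top,proj(top,[[*m["yellow"][:2],.038]]),.03)[0]+B)
for n in("log","reeds","stone","offcut","brick"): m[n][:2]=list(np.array(m[n][:2])+B)
m["blue"][:2]=[.6301,-.1089]; m["roof"][:2]=[.6262,.0845]; m["foot"][:2]=[.6202,-.2999]
for n in("roof","blue","foot","yellow"): m[n][2]+=np.radians(.25)
json.dump(m,open("m2.json","w"))
print({k:np.round(v,4).tolist() for k,v in m.items()})
cy=lambda n:m[n][2]+np.pi/2
pick(m["reeds"],cy("blue"))
place(m["offcut"],cy("roof"),.001)
overlay(wrist(),"pics/w3.png",m,["yellow","foot"],[("offcut",.075,.027),("stone",.066,.02)])
E
```

```text
{'roof': [0.6262, 0.0845, -0.2746], 'blue': [0.6301, -0.1089, -0.2723], 'yellow': [0.4294, 0.0002, 0.1223], 'foot': [0.6202, -0.2999, -0.293], 'log': [0.6271, 0.0833], 'reeds': [0.6293, -0.1123], 'stone': [0.6179, -0.3029], 'offcut': [0.4278, -0.2024], 'brick': [0.4294, -0.002, -0.0961]}
closed t 9.83 w 0.0531 F [-0.4  0.6  2.5] z 0.0662
pad 29.99966075643897
lifted t 10.81 w 0.0536 F [-0.2  0.8 -1.4] z 0.1639
down t 13.17 w 0.0533 F [ 0.2  0.4 -1.2] z 0.0674
up t 14.9 w 0.088 F [-0.9  0.5 -0.7] z 0.1643
```

View pics/w3.png

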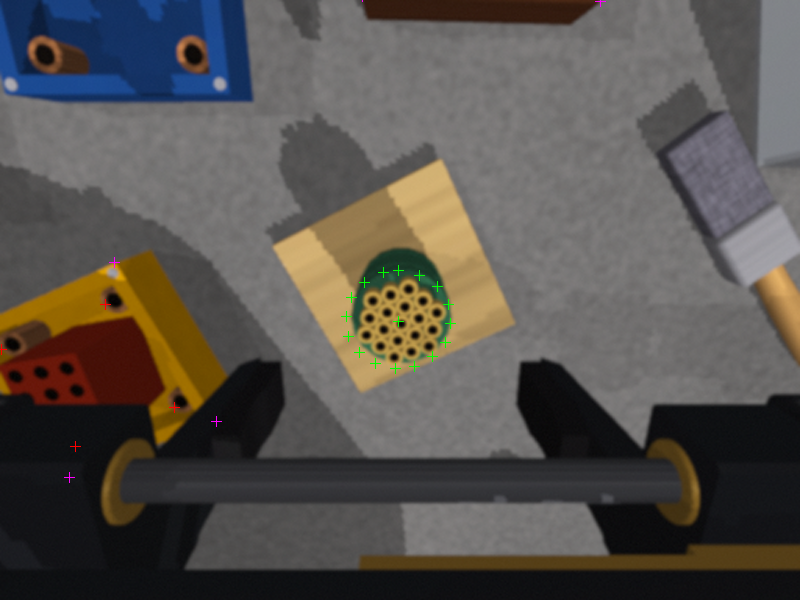

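The reeds stand upright on the offcut at (400,320), so that worked. Now the log goes to blue, then the reeds to roof.

```bash
python3 - <<'E'
from h import *
m=json.load(open("m2.json")); cy=lambda n:m[n][2]+np.pi/2
pick(m["log"],cy("roof")); place(m["blue"][:2],cy("blue"))
pick(m["offcut"],cy("roof"),.001); place(m["roof"][:2],cy("roof"),0.0003)
p=np.array([.55,-.02,.24]); arm.move_pose(p,q_at(p,cy("blue")))
overlay(wrist(),"pics/w4.png",m,["roof","blue"],[("roof",.074,.027),("blue",.068,.029)])
E
```

```text
closed t 18.63 w 0.0573 F [-0.4  1.9  2.7] z 0.0665
pad 29.99932100996375
lifted t 19.61 w 0.0572 F [ 0.1 -0.6 -2.3] z 0.1639
down t 23.5 w 0.0573 F [-1.6  0.8  2.2] z 0.0665
up t 25.19 w 0.0876 F [-0.7 -0.4  0. ] z 0.164
closed t 27.67 w 0.0537 F [-0.4  0.2  3.2] z 0.0672
pad 30.000002067536116
lifted t 28.63 w 0.0535 F [-0.7 -0.1 -1.9] z 0.1642
down t 32.26 w 0.0535 F [-3.4  0.1  5.5] z 0.0672
up t 33.99 w 0.0881 F [-0.9  0.5 -1.3] z 0.1641
```

View pics/w4.png

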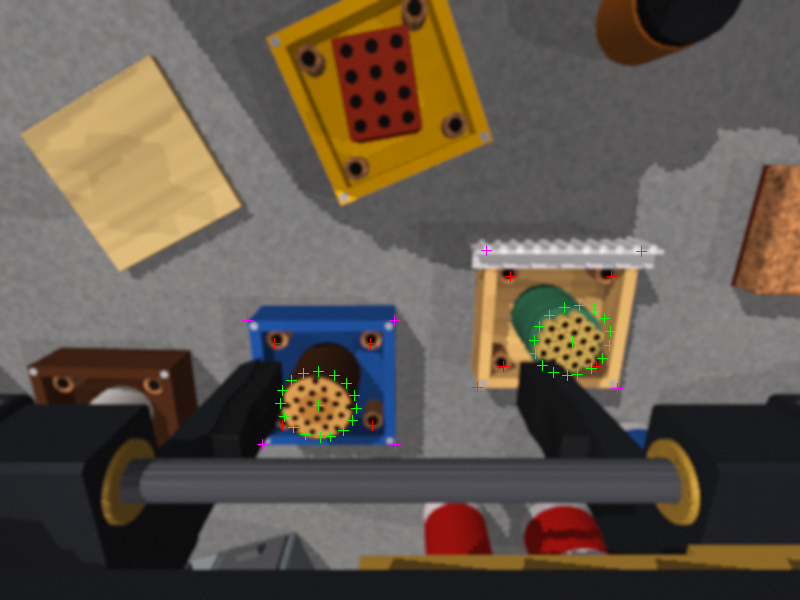

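The log at (318,405) and the reeds at (575,341) are both centred in their modules and upright. Now the second swap.

```bash
python3 - <<'E'
from h import *
m=json.load(open("m2.json")); cy=lambda n:m[n][2]+np.pi/2
pick(m["brick"][:2],cy("brick")); place(m["offcut"],cy("foot"),.001)
pick(m["stone"],cy("foot")); place(m["yellow"][:2],cy("yellow"))
pick(m["offcut"],cy("foot"),.001); place(m["foot"][:2],cy("foot"),0.0003)
p=np.array([.53,-.27,.22]); arm.move_pose(p,quat(m["foot"][2]+np.pi/2) if 0 else q_at(p,cy("foot")))
overlay(wrist(),"pics/w5.png",m,["foot","yellow"],[("foot",.068,.023),("yellow",.066,.022)])
cv2.imwrite("pics/top9.png",cv2.resize(read_camera("top")["color"][110:270,140:410,::-1],None,fx=2.9,fy=2.9,interpolation=cv2.INTER_CUBIC))
E
```

```text
closed t 38.86 w 0.0454 F [-0.4  2.   2.6] z 0.0661
pad 29.999907156452537
lifted t 39.83 w 0.0459 F [ 0.1 -0.6 -3.3] z 0.1642
down t 42.12 w 0.0457 F [ 0.1 -0.5 -2.2] z 0.0674
up t 43.95 w 0.0884 F [-0.5 -0.8 -0.3] z 0.1643
closed t 46.47 w 0.0495 F [-0.3  2.3  2. ] z 0.0661
pad 30.000036418496165
lifted t 47.44 w 0.0495 F [-1.   0.1 -2.6] z 0.1638
down t 50.27 w 0.049 F [ 0.7 -0.1 -3.6] z 0.0664
up t 52.06 w 0.0876 F [-0.3  0.1 -0.3] z 0.1643
closed t 54.56 w 0.0458 F [0.  0.3 1.8] z 0.0671
pad 29.999855970963836
lifted t 55.52 w 0.0458 F [ 0.3  0.3 -2.8] z 0.1642
down t 57.88 w 0.0457 F [-3.3  2.6  3. ] z 0.0671
up t 59.7 w 0.0884 F [-0.4 -0.4 -0.6] z 0.164
```

View pics/w5.png

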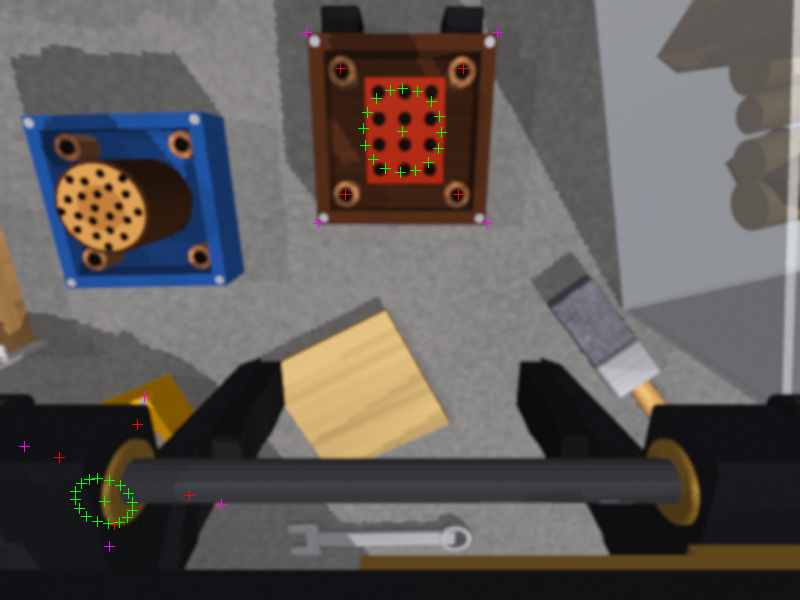

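View pics/top9.png

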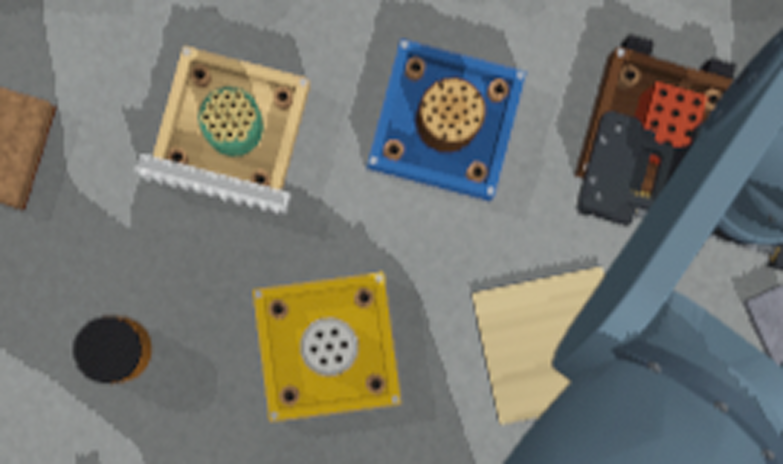

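The brick is square and centred in foot, near (404,130). The stone is centred to about 2–3 mm in yellow. The reeds and log are in place and the jar hasn't moved. Handing in.

```bash
python3 -c "
from bench import arm
print(arm.hand_in())"
```

```text
the job is handed in; nothing more can be done
None
```

I swapped all four inserts and handed the job in at about 60 s of the 134 s: reeds in roof, brick square in foot, log in blue and stone in yellow, all upright and within about 1–3 mm of centre in the last pictures, with the varnish jar untouched.

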